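# Roll the red thread spool up into its seat

### The job

On the small wooden two-lane thread rack, push the red spool up its sloping gutter and over the crest, until it lies against the stop board at the top and stays there without rolling back. It is only to be pushed along: do not lift it off the gutter or carry it. Leave the blue spool lying at the bottom of the other lane and do not disturb the other things on the table.

Things in the scene. Friction and masses are not known exactly. Their poses are not given: they have to be found in the camera images.
- thread_rack: Fixed wooden rack on four legs, with two parallel gutters, 196 mm long (x) by 158 mm wide (y); place and yaw vary. Origin: on the table under its centre; x points uphill, z up. Lane centres at y = +35 and -35 mm, each lane 64 mm wide between 6 mm walls that rise 12 mm above the smooth metal floor. Floor: up at 9 degrees to a crest, then down at 8 to a stop board.
- rack_low (a point): Middle of the floor's low end, rack x = -90 mm, y = 0, 52 mm above the table. At x = -80 mm a thin brass bar across each lane reaches 5 mm above the floor and keeps a spool from rolling out; beyond it the low end is open, and a finger can come in over the bar. Axes as the rack's.
- rack_crest (a point): Middle of the crest, on the floor line: rack x = +20 mm, y = 0, 69.4 mm above the table. A spool let go before the crest rolls back to the low bar; one let go with its centre past the crest rolls on by itself to the stop board and stays. Axes as the rack's.
- rack_stop (a point): Foot of the stop board's near face: rack x = +85 mm, y = 0, 60.3 mm above the table. The board is 11 mm thick, spans both lanes, and its top is 96 mm above the table. Axes as the rack's.
- red_spool: Red thread spool with pale flanges, a cylinder 40 mm in diameter and 60 mm long, about 0.09 kg, lying on its side across one of the two lanes (which one changes), against the low bar. Origin: centre of one end face; its z axis is the spool's axis and runs along the rack's y axis. It turns as it rolls.
- red_spool_center (a point): Centre of the red spool, on its axis halfway along. At the low bar it is at about x = -69 mm in the rack's frame, 76 mm above the table; seated at the stop board about x = +65 mm, 83 mm above the table.
- blue_spool: Blue thread spool with pale flanges, 36 mm in diameter and 60 mm long, lying the same way at the low end of the other lane. Must stay there. Origin: centre of one end face.
- blue_spool_center (a point): Centre of the blue spool, on its axis halfway along.
- tape_measure: Yellow tape measure, 62 x 84 x 31 mm, bystander. Origin: centre of its underside.
- beeswax: Yellow cake of beeswax, 37 x 53 x 20 mm, bystander. Origin: centre of its underside.
- edge_slicker: Turned wooden edge slicker, 26 mm thick and 118 mm long, lying, bystander. Origin: centre of its underside.
- dye_bottle_1: White bottle with dark blue band and white cap, 44 mm in diameter, 95 mm tall, bystander. Origin: centre of its underside.
- edge_paint: Brown bottle with black cap, 36 mm in diameter, 75 mm tall, bystander. Origin: centre of its underside.
- wax_tin: Round tin with yellow-brown lid, 68 mm in diameter, 34 mm tall, bystander. Origin: centre of its underside.

How it is judged:
By the outcome, as a careful person would: the job done as asked, in the order asked, and still so for the second after the job is handed in, with the robot touching nothing.
It also fails if it takes over 38 s, if anything falls off the work surface, if the arm or the gripper's body presses on something with over 40 N, if the wrist force passes 120 N, or if a joint passes its speed limit or range.

### The arm

A 6-joint arm with a two-finger parallel gripper is mounted at the origin on the work surface; the furniture and walls round the work are solid. World frame = base frame: x ahead of the robot, y to its left, z up, the work surface at z = 0. Lengths are in m, angles in rad, forces in N, time in s.
With the tool pointing down it reaches from about 0.275 to 0.825 m from the base axis. Payload 4.9 kg.
Tool frame: the origin (TCP) lies where the fingers leave the gripper's body, on its centre line; the fingertips stand 73 mm ahead of it and the grasp point (between the pads) lies 54 mm ahead of it; z points along the fingers, y is the line along which they close (so a half turn about z gives the same grasp; the last joint's range is limited). The gripper opens to 85 mm and grips with 20 to 120 N. Pads are 22 mm wide; open, the fingers measure 114 mm over their backs; the gripper's body (76 mm by 85 mm) begins 54 mm behind the grasp point. The pads swing forward as they close: fully open they stand 13 mm farther back than shut.
Start: joints at [1.081, 0.326, -0.193, 1.052, 0, 1.437], TCP at [0.192, 0.516, 0.304] pointing down, gripper open.
Joint ranges: [-2.65, 2.65], [-0.97, 1.79], [-1.3, 1.35], [-1.93, 2.1], [-1.47, 1.37], [-3.14, 3.14]. Speed limits (rad/s): [2.57, 2.57, 3.14, 3.14, 3.14, 3.14].

### API

Orientations are given as a unit quaternion [x, y, z, w].
In Python, from plant import manip, cams, workorder gives the robot as it stands. The module is installed in compiled form; this text tells all that it offers.
- The arm moves only by the tool drive_tool, never from a script. Its argument "series" is a list of rows, each an object with "linear": the shift along the world's x, y, z in m, a list of three; "delta_rot": the turn, a rotation vector about the world's x, y, z in degrees, a list of three. A call has 1 to 5 rows; each row shifts and turns the commanded pose from where the row before left it; what a row does not reach is not made up. A row lasts 1/12 s, in which the tool goes at most 41.7 mm and 7.16 degrees, less where a joint would pass 70% of its speed; a pose out of reach is approached as far as the arm can. A call with a gripper value outside its range is refused whole. "fingers" is the finger opening in m, from 0 to 0.0854, set as the call begins (left out, the last holds). The fingers move at their own pace and stop on an object; the grip force is fixed at half the most. Time passes only in rows, so rows that do not move let the fingers close. It gives the time, the measured TCP pose, the force, the opening and the grip force at its end, in the units of the state.
- manip.state(): the state, without advancing time (a new reading comes with each control period).
- cams.read_camera(name): name is "scene" or "top" or "wrist"; returns a dict with "img" (384x512x3 uint8, red, green, blue), "fx", "fy", "cx", "cy" (pixels), "origin" and "attitude" of the camera in the world; the wrist camera has in their place "mount" (4x4, takes a point from camera to tool coordinates, whose origin is the TCP and whose axes are the flange's). Camera axes: x right, y up, looking along -z (the intrinsics and any distortion apply to the point x, -y, -z); pixel columns grow to the right and rows downward; lengths in m; the calibration is good to about 2 mm. A picture is of the moment at which its call begins: read the wrist's pose just before it. There is no depth.
- workorder.hand_in(): hands the job in; it is judged then, once.
The state is a dict: "clock": time; "joint_positions": joint angles; "joint_velocities": joint speeds; "tau": joint torques, N m; "ee_pos": TCP position; "tool_rot": TCP orientation; "contact_force": force on the tool from outside, world axes, zero at the start; "moment": the same for the moment, N m; "grip_width": finger opening in m; "grasp_force": force on a finger pad.
Only numpy, scipy, OpenCV 4.12 (cv2) and the standard library are available. Lean on these libraries where they do the work, as an engineer would, in place of code of your own. Each camera call takes 0.05 s, during which the arm holds its last target. There are 200 camera calls.

## Working session

There is one attempt and no reset: what is moved stays moved. The work goes in short steps, Python scripts to look and compute and a tool call to move; the robot and the scene stay as the last step left them, time stands still between calls to the robot, and variables do not carry over. Pictures are saved under pics/ and viewed, at most 10 in all, crops included, and the job is handed in when it is done.

Besides the shell and the picture viewer there is one more tool, called after ">>>" in YAML: its name, and indented under it one key for each argument. drive_tool: Moves the arm, as the interface text tells. Its arguments: {"type":"object","properties":{"series":{"type":"array","items":{"type":"object","properties":{"linear":{"type":"array","items":{"type":"number"}},"delta_rot":{"type":"array","items":{"type":"number"}}}}},"fingers":{"type":"number"}},"required":["series"]}

```bash
mkdir -p pics; python3 - <<'E'
from plant import manip, cams
import cv2, numpy as np
s=manip.state(); print({k:np.round(v,3).tolist() for k,v in s.items()})
for n in("top","scene"):
    c=cams.read_camera(n); cv2.imwrite(f"pics/{n}0.png",cv2.resize(c["img"][:,:,::-1],(800,600),interpolation=cv2.INTER_CUBIC))
    print(n,{k:(np.round(v,4).tolist()) for k,v in c.items() if k!="img"})
E
```

```text
{'clock': 0.0, 'joint_positions': [1.081, 0.327, -0.194, 1.052, -0.0, 1.437], 'joint_velocities': [-0.001, -0.002, 0.001, -0.0, -0.001, -0.0], 'tau': [-0.0, -44.34, 26.244, 0.016, -0.0, 0.0], 'ee_pos': [0.191, 0.515, 0.303], 'tool_rot': [0.177, 0.984, -0.001, -0.0], 'contact_force': [-0.352, -0.379, -0.163], 'moment': [0.006, -0.049, -0.009], 'grasp_force': 0.0, 'grip_width': 0.086}
top {'fx': 413.2035, 'fy': 413.2035, 'cx': 260.9924, 'cy': 191.4992, 'origin': [0.3229, 0.0239, 1.3807], 'attitude': [-0.0533, 0.0559, 0.709, -0.701]}
scene {'fx': 381.394, 'fy': 381.394, 'cx': 255.68, 'cy': 195.8297, 'origin': [-0.332, -0.7094, 0.8603], 'attitude': [0.4172, -0.1954, -0.3641, 0.8094]}
```

View pics/top0.png

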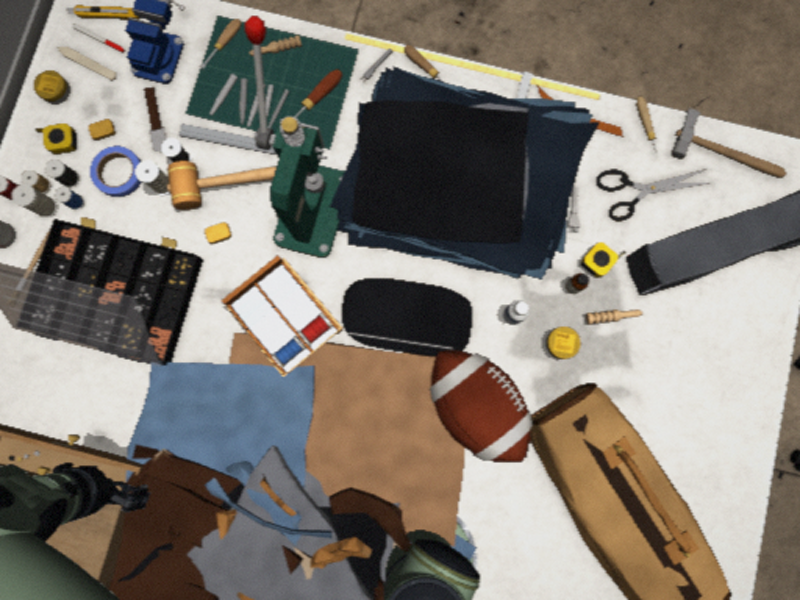

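View pics/scene0.png

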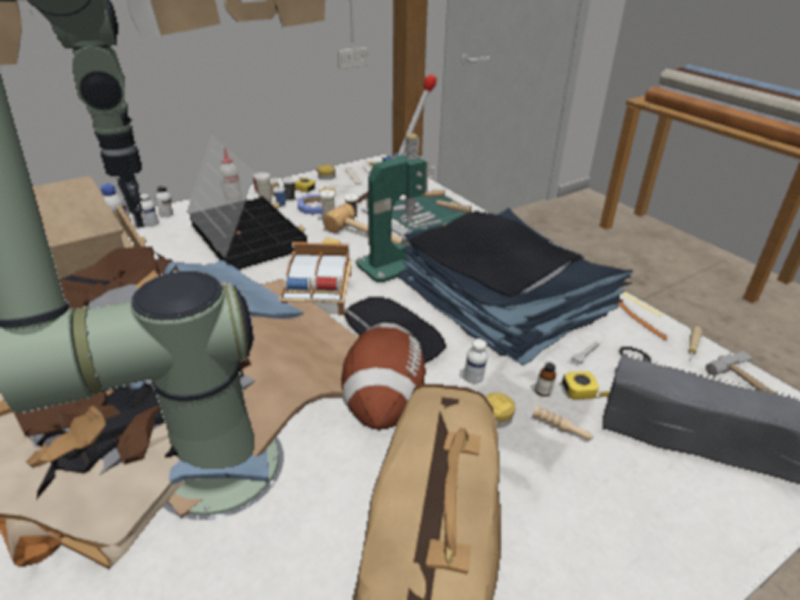

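Top view: the rack spans (223,300)–(341,328), with its stop board at the upper left and low end at the lower right. Red is at about (314,329) and blue at about (288,350). I'll enlarge this area and locate the points.

```bash
cat > h.py <<'E'
import numpy as np, cv2
from scipy.spatial.transform import Rotation as R
from plant import manip, cams
def pix2w(c,u,v,z):
    d=np.array([(u-c["cx"])/c["fx"],-(v-c["cy"])/c["fy"],-1.])
    d=R.from_quat(c["attitude"]).apply(d) if np.ndim(c["attitude"])==1 else np.array(c["attitude"])@d
    o=np.array(c["origin"]); return o+d*(z-o[2])/d[2]
def w2pix(c,p):
    q=R.from_quat(c["attitude"]).inv().apply(np.array(p)-c["origin"])
    return c["cx"]-c["fx"]*q[0]/q[2], c["cy"]+c["fy"]*q[1]/q[2]
E
python3 - <<'E'
from h import *
c=cams.read_camera("top"); im=c["img"][160:245,135:230,::-1]
cv2.imwrite("pics/top1.png",cv2.resize(im,None,fx=7,fy=7,interpolation=cv2.INTER_CUBIC))
hsv=cv2.cvtColor(c["img"],cv2.COLOR_RGB2HSV)
roi=np.zeros(hsv.shape[:2],bool); roi[195:240,170:222]=1
for n,m,z in(("red",((hsv[...,0]<6)|(hsv[...,0]>172))&(hsv[...,1]>150)&roi,.085),("blue",(hsv[...,0]>98)&(hsv[...,0]<125)&(hsv[...,1]>120)&roi,.083)):
    m=cv2.connectedComponentsWithStats(m.astype(np.uint8)); i=1+m[2][1:,4].argmax(); print(n,m[2][i],m[3][i],pix2w(c,*m[3][i],z))
E
```

```text
red [194 203  16  16 138] [201.2826087  210.25362319] [0.46716869 0.20674059 0.085     ]
blue [177 218  16  14 117] [184.15384615 224.56410256] [0.42286039 0.26025642 0.083     ]
```

View pics/top1.png

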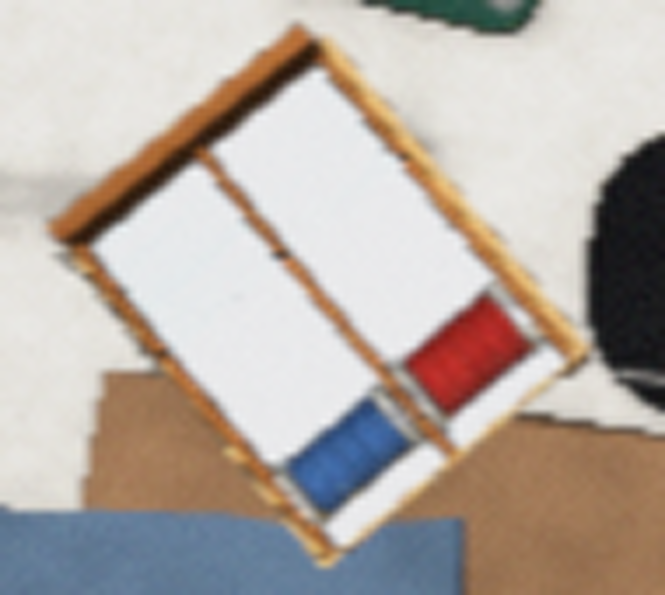

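The crop shows the stop board's far top edge from (52,230) to (300,28) and the low end's outer wall corners at (325,560) and (585,355). The divider runs from (203,152) to (452,455), with red at about (468,353) and blue at (350,456).

```bash
python3 - <<'E'
from h import *
c=cams.read_camera("top")
P={"boardL":(52,230,.096),"boardR":(300,28,.096),"nbL":(75,243,.096),"nbR":(322,45,.096),"lowL":(325,560,.063),"lowR":(585,355,.063),"divlow":(452,455,.063),"divtop":(203,152,.075),"red":(468,353,.09),"blue":(350,456,.087)}
W={k:pix2w(c,135+(u+.5)/7-.5,160+(v+.5)/7-.5,z) for k,(u,v,z) in P.items()}
for k,w in W.items(): print(k,w.round(4))
a=lambda p:np.degrees(np.arctan2(p[1],p[0]))
print("uphill yaw", a(W["boardL"]-W["lowL"]),a(W["boardR"]-W["lowR"]),a(W["divtop"]-W["divlow"]))
print("y yaw-90", [a(W[i]-W[j])-90 for i,j in(("boardL","boardR"),("nbL","nbR"),("lowL","lowR"),("blue","red"))])
print(np.linalg.norm(W["boardL"]-W["boardR"]),np.linalg.norm(W["lowL"]-W["lowR"]))
# fit board yaw/pos with model
from scipy.optimize import least_squares
M={"boardL":(.097,.079),"boardR":(.097,-.079),"nbL":(.085,.079),"nbR":(.085,-.079),"lowL":(-.098,.079),"lowR":(-.098,-.079),"divlow":(-.098,0),"red":(-.069,-.035),"blue":(-.070,.035)}
def f(x):
    r=R.from_euler("z",x[2]).as_matrix()[:2,:2]
    return np.concatenate([r@np.array(m)+x[:2]-W[k][:2] for k,m in M.items()])
s=least_squares(f,[.5,.28,2.4]); print(s.x,np.degrees(s.x[2])); print((f(s.x)*1000).reshape(-1,2).round(1))
r=R.from_euler("z",s.x[2]).as_matrix()[:2,:2]
for n,m in dict(redlow=(-.069,-.035),start=(-.14,-.035),crest=(.02,-.035),seat=(.065,-.035)).items(): print(n,(r@np.array(m)+s.x[:2]).round(4))
print("ux",r[:,0])
E
```

```text
boardL [0.5243 0.392  0.096 ]
boardR [0.6159 0.2826 0.096 ]
nbL [0.5183 0.3815 0.096 ]
nbR [0.6079 0.2724 0.096 ]
lowL [0.377  0.2731 0.063 ]
lowR [0.4689 0.1559 0.063 ]
divlow [0.4238 0.2162 0.063 ]
divtop [0.5631 0.3301 0.075 ]
red [0.4674 0.2056 0.09  ]
blue [0.4221 0.2582 0.087 ]
uphill yaw 38.91092047848779 40.759360228799046 39.293941732827115
y yaw-90 [np.float64(39.91965473633729), np.float64(39.40110639127295), np.float64(38.10780592889725), np.float64(40.74451647253002)]
0.14271856662165736 0.14897157149310794
[0.4976801  0.27568176 0.68552552] 39.27771886339735
[[-1.6  6.2]
 [ 6.9 -6.6]
 [-4.9  9.1]
 [ 5.6 -4.1]
 [-5.2  1.7]
 [ 2.9 -3.4]
 [-2.  -2.5]
 [-1.  -0.7]
 [-0.7  0.2]]
redlow [0.4664 0.2049]
start [0.4115 0.16  ]
crest [0.5353 0.2613]
seat [0.5702 0.2897]
ux [0.77408646 0.63307989]
```

Rack yaw is about 39.3°, and the red lane is on the right (rack y = -35). The plan is to turn the tool about +60° so the finger line runs across the lane, come down past the open low end, and push uphill.

>>> drive_tool:
  series:
    - {"linear": [0.012, -0.03, 0.004], "delta_rot": [0, 0, 4.5]}
    - {"linear": [0.012, -0.03, 0.004], "delta_rot": [0, 0, 4.5]}
    - {"linear": [0.012, -0.03, 0.004], "delta_rot": [0, 0, 4.5]}
    - {"linear": [0.012, -0.03, 0.004], "delta_rot": [0, 0, 4.5]}
    - {"linear": [0.012, -0.03, 0.004], "delta_rot": [0, 0, 4.5]}
  fingers: 0.01

```text
clock: 0.62
ee_pos: [0.2517, 0.3641, 0.3238]
tool_rot: [-0.021, 1.0, -0.0, -0.0]
contact_force: [1.0, -0.4, -0.8]
grip_width: 0.0256
grasp_force: 0.0
```

>>> drive_tool:
  series:
    - {"linear": [0.02, -0.025, 0], "delta_rot": [0, 0, 4.5]}
    - {"linear": [0.02, -0.025, 0], "delta_rot": [0, 0, 4.5]}
    - {"linear": [0.02, -0.025, 0], "delta_rot": [0, 0, 4.5]}
    - {"linear": [0.02, -0.025, 0], "delta_rot": [0, 0, 4.5]}
    - {"linear": [0.02, -0.025, 0], "delta_rot": [0, 0, 4.5]}

```text
clock: 1.03
ee_pos: [0.3522, 0.2392, 0.324]
tool_rot: [-0.215, 0.977, 0.0, 0.0]
contact_force: [0.7, 0.9, 0.7]
grip_width: 0.0099
grasp_force: 0.0
```

>>> drive_tool:
  series:
    - {"linear": [0.018, -0.018, -0.02], "delta_rot": [0, 0, 4.5]}
    - {"linear": [0.018, -0.018, -0.02], "delta_rot": [0, 0, 4.5]}
    - {"linear": [0.018, -0.018, -0.02], "delta_rot": [0, 0, 4.5]}
    - {"linear": [0.018, -0.018, -0.02], "delta_rot": [0, 0, 1.2]}
    - {"linear": [0, 0, 0], "delta_rot": [0, 0, 0]}

```text
clock: 1.45
ee_pos: [0.4247, 0.1657, 0.2407]
tool_rot: [-0.335, 0.942, -0.001, -0.002]
contact_force: [-0.1, -0.4, 0.1]
grip_width: 0.0102
grasp_force: 0.0
```

```bash
python3 - <<'E'
from h import *
s=manip.state(); c=cams.read_camera("wrist"); 
np.set_printoptions(suppress=True,precision=4)
M=np.array(c["mount"]); print(M, s["ee_pos"],c["fx"],c["cx"],c["cy"],[k for k in c])
cv2.imwrite("pics/w0.png",cv2.resize(c["img"][:,:,::-1],(800,600)))
np.savez("w0.npz",M=M,p=s["ee_pos"],q=s["tool_rot"])
# project expected points
T=R.from_quat(s["tool_rot"]).as_matrix()
r=R.from_euler("z",np.radians(39.3)).as_matrix()
for n,m in dict(red=(-.069,-.035,.096),blue=(-.07,.035,.092),lowmid=(-.098,0,.063),lowR=(-.098,-.073,.063),crestmid=(.02,0,.081)).items():
    w=r@np.array(m)+[.4977,.2757,0]; t=T.T@(w-s["ee_pos"]); q=M[:3,:3].T@(t-M[:3,3])
    print(n,(c["cx"]-c["fx"]*q[0]/q[2])*1.5625,(c["cy"]+c["fy"]*q[1]/q[2])*1.5625)
E
```

```text
[[ 0.0008  0.9509  0.3096  0.0788]
 [ 1.     -0.0006 -0.0008  0.0004]
 [-0.0005  0.3096 -0.9509 -0.0711]
 [ 0.      0.      0.      1.    ]] [0.4247 0.1657 0.2407] 335.480348423639 260.31496062984695 193.4508969848176 ['img', 'fx', 'fy', 'cx', 'cy', 'mount']
red 413.90899524759925 435.9473563379278
blue 560.1358133889069 429.10061766624983
lowmid 481.10516903040354 351.31129380321056
lowR 339.2729999312882 351.73337981080175
crestmid 476.8660686817103 562.0037580534522
```

View pics/w0.png

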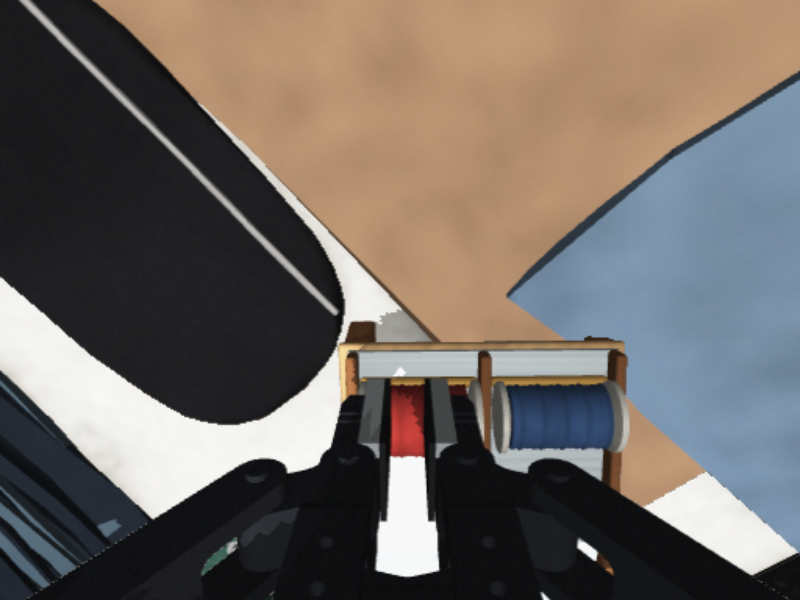

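The wrist view shows the rack square with the tool. Its low edge is near row 345 (predicted 351), and blue is at column 560, as predicted. The red lane centre at column ~414 is about 4 mm to the right of the tool's centre line (407). I'll shift by that and come down behind the spool.

>>> drive_tool:
  series:
    - {"linear": [-0.002, 0.003, -0.025]}
    - {"linear": [0, 0, -0.025]}
    - {"linear": [0, 0, -0.025]}
    - {"linear": [0, 0, -0.02]}
    - {"linear": [0, 0, -0.006]}

```text
schema error: expected keys linear, delta_rot
```

>>> drive_tool:
  series:
    - {"linear": [0.0039, 0.0032, 0]}
    - {"linear": [0.0039, 0.0032, 0]}
    - {"linear": [0.0039, 0.0032, 0]}
    - {"linear": [0, 0, 0]}

```text
schema error: expected keys linear, delta_rot
```

```bash
python3 - <<'E'
from h import *
s=manip.state(); print(s["ee_pos"],s["contact_force"])
a=cams.read_camera("wrist")["img"]; cv2.imwrite("pics/w1.png",cv2.resize(a[:,:,::-1],(800,600)))
E
```

```text
[0.42356684 0.16699605 0.24204982] [-0.65735128  0.15504168  0.80616432]
```

View pics/w1.png

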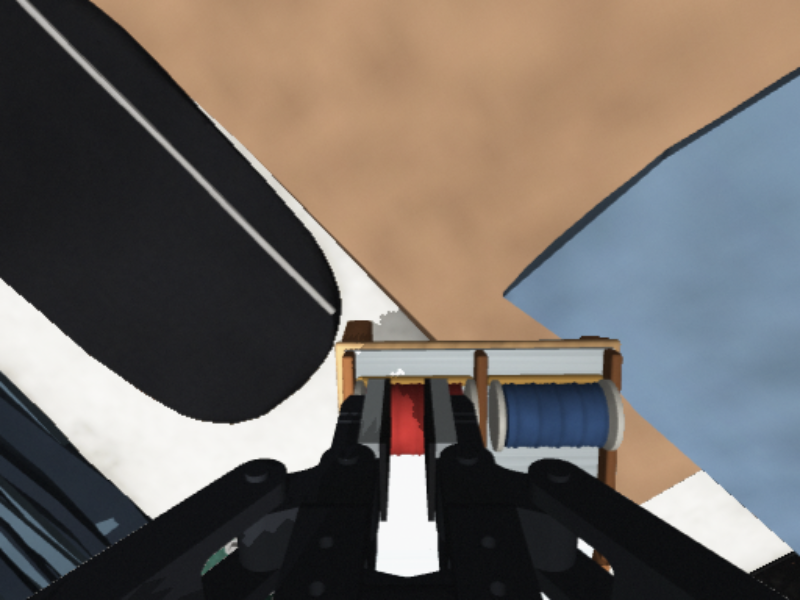

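The view is unchanged because both calls were refused: every row needs both keys. The tool is about 2–3 mm off the lane centre. I'll descend again with complete rows.

>>> drive_tool:
  series:
    - {"linear": [-0.002, 0.003, -0.025], "delta_rot": [0, 0, 0]}
    - {"linear": [0, 0, -0.025], "delta_rot": [0, 0, 0]}
    - {"linear": [0, 0, -0.025], "delta_rot": [0, 0, 0]}
    - {"linear": [0, 0, -0.02], "delta_rot": [0, 0, 0]}
    - {"linear": [0, 0, -0.006], "delta_rot": [0, 0, 0]}

```text
clock: 1.97
ee_pos: [0.4196, 0.1722, 0.1414]
tool_rot: [-0.337, 0.941, 0.0, -0.002]
contact_force: [-0.2, -0.5, 0.2]
grip_width: 0.0099
grasp_force: 0.0
```

>>> drive_tool:
  series:
    - {"linear": [0.0039, 0.0032, 0], "delta_rot": [0, 0, 0]}
    - {"linear": [0.0039, 0.0032, 0], "delta_rot": [0, 0, 0]}
    - {"linear": [0.0039, 0.0032, 0], "delta_rot": [0, 0, 0]}
    - {"linear": [0, 0, 0], "delta_rot": [0, 0, 0]}

```text
clock: 2.3
ee_pos: [0.4356, 0.1824, 0.1446]
tool_rot: [-0.337, 0.942, -0.0, 0.002]
contact_force: [0.1, -0.3, 0.0]
grip_width: 0.0098
grasp_force: 0.0
```

```bash
python3 - <<'E'
from h import *
s=manip.state(); print(s["ee_pos"],s["contact_force"])
r=R.from_euler("z",-np.radians(39.3)); print("rack frame",r.apply(s["ee_pos"]-np.array([.4977,.2757,0])))
a=cams.read_camera("wrist")["img"]; cv2.imwrite("pics/w2.png",cv2.resize(a[:,:,::-1],(800,600)))
E
```

```text
[0.43563937 0.1823699  0.14458153] [ 0.07598037 -0.27886652  0.0295253 ]
rack frame [-0.10713851 -0.03291457  0.14458153]
```

View pics/w2.png

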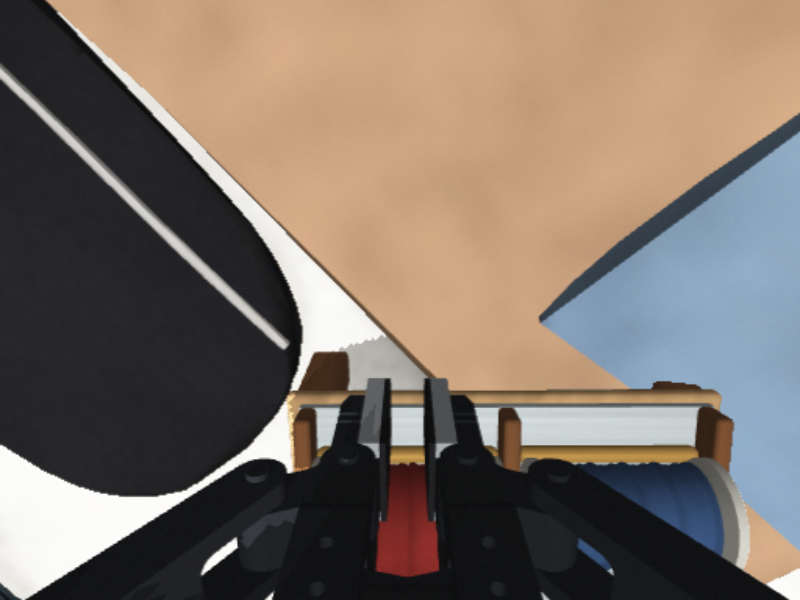

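The fingers are centred in the red lane: its walls are at columns 315 and 500, and the fingers at 407. I'll lower slightly and push uphill along the slope.

>>> drive_tool:
  series:
    - {"linear": [0.0031, 0.0025, -0.004], "delta_rot": [0, 0, 0]}
    - {"linear": [0.0039, 0.0032, 0.0005], "delta_rot": [0, 0, 0]}
    - {"linear": [0.0039, 0.0032, 0.0008], "delta_rot": [0, 0, 0]}
    - {"linear": [0.0046, 0.0038, 0.001], "delta_rot": [0, 0, 0]}
    - {"linear": [0.0046, 0.0038, 0.001], "delta_rot": [0, 0, 0]}

```text
clock: 2.77
ee_pos: [0.4538, 0.198, 0.1423]
tool_rot: [-0.336, 0.942, -0.0, -0.0]
contact_force: [-0.2, 0.2, 0.1]
grip_width: 0.01
grasp_force: 0.3
```

```bash
python3 - <<'E'
from h import *
s=manip.state(); print(s["ee_pos"],s["contact_force"])
r=R.from_euler("z",-np.radians(39.3)); print("rack frame",r.apply(s["ee_pos"]-np.array([.4977,.2757,0])))
a=cams.read_camera("wrist")["img"]; b=cams.read_camera("scene")["img"][140:210,165:240]
b=cv2.resize(b,(412,384),interpolation=cv2.INTER_CUBIC); a=cv2.resize(a,(388,384)) 
cv2.imwrite("pics/w3.png",np.hstack([a,b])[:,:,::-1])
E
```

```text
[0.45382242 0.19796219 0.14229883] [-0.20848102  0.17238529  0.08156735]
rack frame [-0.08319188 -0.03236543  0.14229883]
```

View pics/w3.png

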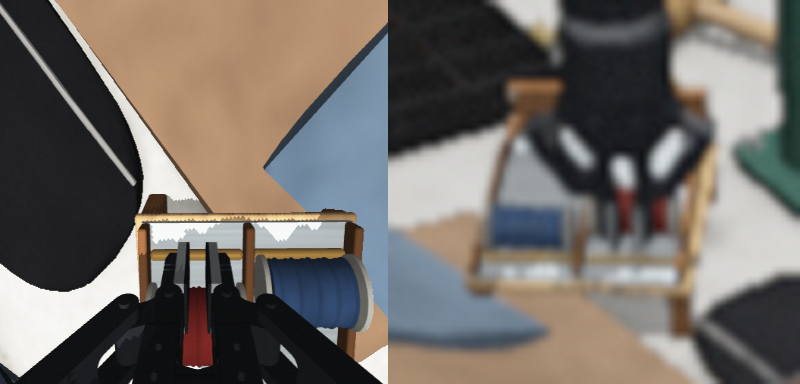

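The fingers have passed the bar, and red is ahead of them with its bottom at row ~365, well beyond blue's. The lane is clear, so I'll keep pushing.

>>> drive_tool:
  series:
    - {"linear": [0.0062, 0.0051, 0.0013], "delta_rot": [0, 0, 0]}
    - {"linear": [0.0062, 0.0051, 0.0013], "delta_rot": [0, 0, 0]}
    - {"linear": [0.0062, 0.0051, 0.0013], "delta_rot": [0, 0, 0]}
    - {"linear": [0.0062, 0.0051, 0.0013], "delta_rot": [0, 0, 0]}
    - {"linear": [0.0062, 0.0051, 0.0013], "delta_rot": [0, 0, 0]}

```text
clock: 3.28
ee_pos: [0.4852, 0.2238, 0.1489]
tool_rot: [-0.336, 0.942, -0.0, 0.0]
contact_force: [0.3, 0.1, 0.1]
grip_width: 0.01
grasp_force: 0.3
```

>>> drive_tool:
  series:
    - {"linear": [0.0062, 0.0051, 0.0013], "delta_rot": [0, 0, 0]}
    - {"linear": [0.0062, 0.0051, 0.0013], "delta_rot": [0, 0, 0]}
    - {"linear": [0.0062, 0.0051, 0.001], "delta_rot": [0, 0, 0]}
    - {"linear": [0.0062, 0.0051, 0], "delta_rot": [0, 0, 0]}
    - {"linear": [0.0062, 0.0051, 0], "delta_rot": [0, 0, 0]}

```text
clock: 3.7
ee_pos: [0.5161, 0.2493, 0.1523]
tool_rot: [-0.336, 0.942, 0.0, 0.0]
contact_force: [-0.0, -0.0, 0.1]
grip_width: 0.01
grasp_force: 0.0
```

>>> drive_tool:
  series:
    - {"linear": [0.0054, 0.0044, 0], "delta_rot": [0, 0, 0]}
    - {"linear": [0.0054, 0.0044, 0], "delta_rot": [0, 0, 0]}
    - {"linear": [0.0039, 0.0032, 0], "delta_rot": [0, 0, 0]}
    - {"linear": [0, 0, 0], "delta_rot": [0, 0, 0]}
    - {"linear": [0, 0, 0], "delta_rot": [0, 0, 0]}

```text
clock: 4.12
ee_pos: [0.5301, 0.2608, 0.1521]
tool_rot: [-0.336, 0.942, -0.0, -0.0]
contact_force: [-0.6, -0.5, -1.2]
grip_width: 0.01
grasp_force: 0.0
```

```bash
python3 - <<'E'
from h import *
s=manip.state(); print(s["ee_pos"],s["contact_force"])
r=R.from_euler("z",-np.radians(39.3)); print("rack frame",r.apply(s["ee_pos"]-np.array([.4977,.2757,0])))
a=cams.read_camera("wrist")["img"]; b=cams.read_camera("scene")["img"][140:210,165:240]
b=cv2.resize(b,(412,384),interpolation=cv2.INTER_CUBIC); a=cv2.resize(a,(388,384)) 
cv2.imwrite("pics/w4.png",np.hstack([a,b])[:,:,::-1])
E
```

```text
[0.53008277 0.26075278 0.15209897] [-0.55613389 -0.48083775 -1.16538962]
rack frame [ 0.0155918  -0.03207739  0.15209897]
```

View pics/w4.png

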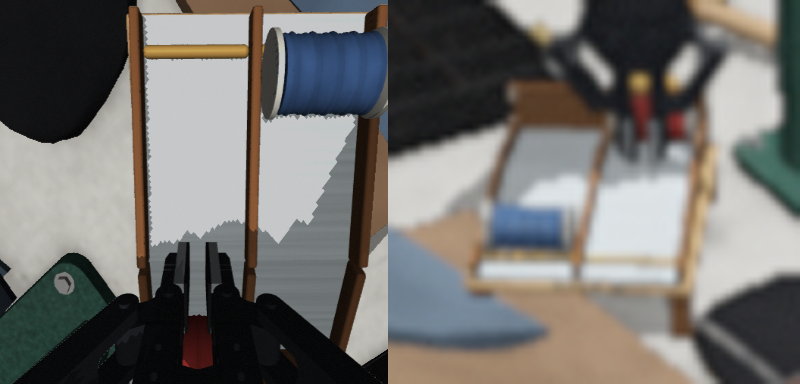

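The empty lane is visible behind the fingers. Red shows between and beyond them at row ~345 with a gap, so it has rolled on towards the stop. I'll back off a little, lift clear and check.

>>> drive_tool:
  series:
    - {"linear": [-0.004, -0.003, 0.01], "delta_rot": [0, 0, 0]}
    - {"linear": [-0.004, -0.003, 0.025], "delta_rot": [0, 0, 0]}
    - {"linear": [-0.01, -0.008, 0.035], "delta_rot": [0, 0, 0]}
    - {"linear": [-0.02, -0.016, 0.035], "delta_rot": [0, 0, 0]}
    - {"linear": [-0.025, -0.02, 0.03], "delta_rot": [0, 0, 0]}

```text
clock: 4.63
ee_pos: [0.4691, 0.2121, 0.287]
tool_rot: [-0.337, 0.942, -0.0, 0.001]
contact_force: [-0.0, -0.2, 0.8]
grip_width: 0.0099
grasp_force: 0.0
```

>>> drive_tool:
  series:
    - {"linear": [-0.025, -0.02, 0.015], "delta_rot": [0, 0, 0]}
    - {"linear": [-0.025, -0.02, 0.01], "delta_rot": [0, 0, 0]}
    - {"linear": [-0.02, -0.016, 0], "delta_rot": [0, 0, 0]}
    - {"linear": [-0.01, -0.008, 0], "delta_rot": [0, 0, 0]}
    - {"linear": [0, 0, 0], "delta_rot": [0, 0, 0]}

```text
clock: 5.05
ee_pos: [0.3863, 0.1469, 0.3103]
tool_rot: [-0.336, 0.942, -0.0, -0.0]
contact_force: [0.4, 1.0, -0.4]
grip_width: 0.0096
grasp_force: 0.0
```

```bash
python3 - <<'E'
from h import *
t=cams.read_camera("top"); b=cams.read_camera("scene")["img"][140:210,165:240]
a=cv2.resize(t["img"][160:245,135:230],(400,358),interpolation=cv2.INTER_CUBIC); b=cv2.resize(b,(384,358),interpolation=cv2.INTER_CUBIC)
cv2.imwrite("pics/end.png",np.hstack([a,b])[:,:,::-1])
print(manip.state()["ee_pos"])
r=R.from_euler("z",np.radians(39.3)).as_matrix()
for m in((.065,-.035,.095),(-.07,.035,.087)): u,v=w2pix(t,r@np.array(m)+[.4977,.2757,0]); print("expected in crop",(u-135)*4.21,(v-160)*4.21)
E
```

```text
[0.38910621 0.14815401 0.31024456]
expected in crop 168.08020260360777 74.96010563170456
expected in crop 208.36540649941213 273.40019352553054
```

View pics/end.png

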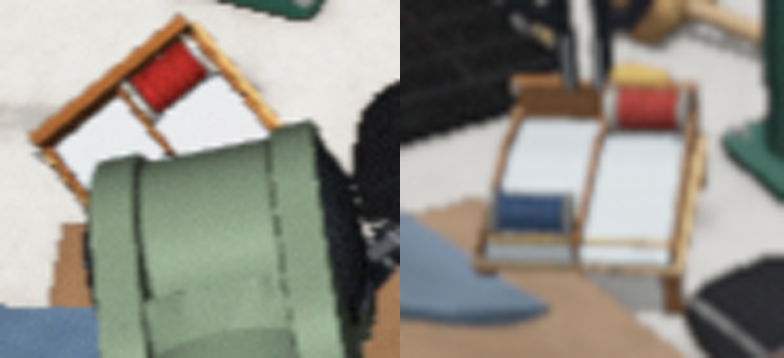

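Red lies against the stop board at crop (168,75), as predicted. Blue is still at the low bar, and the arm is clear, so I'm handing in.

```bash
python3 -c "
from plant import workorder; print(workorder.hand_in())"
```

```text
the job is handed in; nothing more can be done
None
```

I pushed the red spool over the crest and it lies against the stop board; blue is still at its low bar, the arm ended clear of the rack, and the job is handed in at about 5 s on the clock.

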